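# Pry up the sagging jig plate and shim it level

## Task

The hinged plate with the ball joint on it sags at its front. Take the pry bar by its red grip, lay it over the fulcrum with the tip under the plate's steel lug, lever the plate up and park the bar under the red hook so that it keeps the plate up by itself; then slip the brown strip endways onto the yellow pad under the plate's front edge, leaving about half of it sticking out. Finally unhook the bar, let the plate down onto the strip, draw the bar out and lay it on the table clear of the jig; don't push on the plate with the gripper, and leave the boot, sleeve and plug gauge nearby where they are.

Things in the scene. Friction and masses are not known exactly. Their poses are not given: they have to be found in the camera images.
- jig: Fixed blue jig; origin on the table below the fulcrum, +x along the bar's working line from hook over fulcrum to plate, +y left of that, +z up; 'jig' below = mm in this frame. Base block x 40..262, y -135..65, top z 34, carries the hinged plate; foot rail x -220..50, y -13..37, 6 high, carries fulcrum and hook.
- fulcrum_top (a point): Middle of the fulcrum's top line, jig (0, 0, 60): a steel round along y, radius 9, 50 long, on a grey block, between two cheeks 34 mm apart (9 thick, jig x -9..9, rising to z 72).
- plate_edge (a point): Middle of the lower front edge of the aluminium plate, at rest jig (80, -35, 36). Plate 14 thick, y -127..57, hinged at its rear along y at jig x 250, z 51. A ball joint up to 125 mm tall is bolted on its rear part (jig x over 120). Resting, the plate's front meets the yellow pad, with no gap.
- plate (a joint): Tilt of the plate, rad: 0 level, positive front up. Sagging it reads -0.047 (its stop); on the 8 mm strip about 0; with the bar parked under the hook about +0.02 to +0.03, which leaves 11 to 13 mm between pad and plate edge. The bar's grip needs about 5 to 10 N down to lever it up.
- lug (a point): Underside of the plate's steel pry lug: a shelf 47 wide (jig y -27..20), 8 thick, jig x 40..80, closed at x 80 by an upright web. This point is at jig x 53, y 0 on its underside; moves with the plate: z about 73 sagging, 82 level. A bar laid level on the fulcrum (top at z 70) passes under it with about 3 mm to spare.
- hook: Red catch, fixed; origin at jig (-155, 0, 0), axes as the jig's. Arm jig x -161..-149, from its post (y 46..60, up to z 48) toward the working line to y 14.5; underside z 26, top z 39; its free end (y 14.5..20.5) has a bead hanging 3 mm lower, to z 23.
- hook_under (a point): Underside of the hook, jig (-155, 34, 26). Press the bar down beside the hook at y = 0 until its top is below the bead, swing it to +y about the fulcrum until its middle is at y about 33 here, and let it rise: the plate's weight holds it, sloping about 0.28 rad down toward the grip end. It comes out the same way back.
- pad_edge (a point): Top of the yellow pad straight below the plate's front edge, jig (80, -100, 36). Pad y -128..-72, front end at jig x 41, runs on under the plate. The strip belongs here along jig x, its middle at jig x 60 to 112 and y within 20 of -100.
- bar: Loose steel pry bar, 235 mm, 0.26 kg; origin under the middle of its red grip, +x to the tip, +z up. Grip 90 long (x -45..45), 18 wide, 22 high; shaft 16 wide, 10 high (z 6..16), x -70 to 165. Balances about 30 mm ahead of the origin. For prying the fulcrum belongs under x = 95 (tip then at jig x 70, hook at bar x -60). Starts flat on the table on its grip.
- bar_tip (a point): Tip of the bar, middle of the shaft (bar x 165, z 11).
- bar_grip (a point): Centre of the bar's red grip (bar x 0, z 11).
- shim: Loose brown bakelite strip, the shim: 14 x 64 x 8 mm, long along its y axis, origin under its centre. Starts flat on the table beside the jig's foot rail.
- boot_0: Bystander: black rubber boot, 45 mm across, 22 high.
- sleeve_a: Bystander: black rubber sleeve, 18 x 88 mm.
- plug_gauge: Bystander: plug gauge, 19 x 135 mm.

How it is judged:
By the outcome, as a careful person would: the job done as asked, in the order asked, and still so for the second after the job is handed in, with the robot touching nothing.
It also fails if it takes over 64 s, if anything falls off the work surface, if the arm or the gripper's body presses on something with over 40 N, if the wrist force passes 120 N, or if a joint passes its speed limit or range.

## Robot

A 6-joint arm with a two-finger parallel gripper is mounted at the origin on a cart in front of the work surface, level with it; the furniture and walls round the work are solid. World frame = base frame: x ahead of the robot, y to its left, z up, the work surface at z = 0. Lengths are in m, angles in rad, forces in N, time in s.
With the tool pointing down it reaches from about 0.275 to 1 m from the base axis. Payload 8.4 kg.
Tool frame: the origin (TCP) lies at the very end of the fingers, on their centre line; the grasp point (between the pads) lies 19 mm behind it; z points along the fingers, y is the direction in which the jaws open and shut (so a half turn about z gives the same grasp; the last joint's range is limited). The gripper opens to 85 mm and grips with 20 to 120 N. Pads are 22 mm wide; open, the fingers measure 114 mm over their backs; the gripper's body (76 mm by 85 mm) begins 54 mm behind the grasp point. The pads swing forward as they close: fully open they stand 13 mm farther back than shut.
Start: joints at [1.321, 0.353, 1.633, -0, 1.155, -0.002], TCP at [0.153, 0.606, 0.231] pointing down, gripper open.
Joint ranges: [-2.63, 2.63], [-0.92, 2.1], [0.06, 2.66], [-1.3, 4.44], [0, 2.69], [-3.02, 3.02]. Speed limits (rad/s): [2.22, 2.22, 2.79, 3.14, 3.14, 3.14].

## Interface

Orientations are given as a 3x3 rotation matrix whose columns are the frame's x, y, z axes.
In Python, from rig import get_obs, optics, ticket, boxes_of, outline_of gives the robot as it stands.
- The arm moves only by the tool servo_tool, never from a script. Its argument "series" is a list of rows, each a list of 7 numbers: the shift along the tool's x, y, z each as a share of 0.5 m, from -1 to 1, then the turn, a rotation vector about the tool's x, y, z each as a share of 2 rad, from -1 to 1, then the opening, from 0 (shut) to 1 (fully open). A call has 1 to 10 rows; each row is the pose to reach, as a shift and turn from the pose commanded when the call began, along the tool's axes at that moment; what a row does not reach only later rows make up. A row lasts 1/10 s, in which the tool goes at most 50 mm and 8.59 degrees, less where a joint would pass 70% of its speed; a pose out of reach is approached as far as the arm can. A call with a number of a shift or a turn outside -1 to 1 is refused whole. A call with a gripper value outside its range is refused whole. The fingers move at their own pace and stop on an object; "newtons" is the grip in N (left out, the last holds). Time passes only in rows, so rows that repeat a pose let the fingers close. It gives the time, the measured TCP pose, the force and the opening at its end, in the units of the state.
- get_obs(): the state, without advancing time (a new reading comes with each control period).
- optics.get_image(name): name is "side" or "top" or "wrist"; returns a dict with "pixels" (384x512x3 uint8, red, green, blue), "camera_matrix" (3x3 intrinsics, pixels), "R" (3x3) and "t" (3): a world point X has camera coordinates R X + t. Camera axes: x right, y down, z forward; pixel columns grow to the right and rows downward; lengths in m; the calibration is good to about 2 mm. A picture is of the moment at which its call begins. There is no depth.
- ticket.hand_in(): hands the job in, once; it reports no verdict.
Trained networks look in the newest picture that a camera, given by its name, has taken for a name from the list of things; names that differ only in an ending like _2 or _b are one class to them, and where a whole thing is asked for, a point or a joint stands for the part that bears it (a point fixed in the world has none). Each returns a list of dicts, best first, with "confidence" (0 to 1); they miss things now and then, are a little off and sometimes report something else, mostly with a low value. They report only what shows in the picture. A call takes as long as a camera call.
- boxes_of(camera, name): "bbox" ([left, top, width, height] in pixels, round what is visible of it).
- outline_of(camera, name): "pixels" (384x512 bool, what is visible of it) and "bbox" ([left, top, width, height] in pixels, round what is visible of it).
The state is a dict: "t": time; "q": joint angles; "joint_velocities": joint speeds; "joint_efforts": joint torques, N m; "ee_pos": TCP position; "orientation": TCP orientation; "wrist_force": force on the tool from outside, world axes, zero at the start; "moment": the same for the moment, N m; "width": finger opening in m.
Only numpy, scipy, OpenCV 4.12 (cv2) and the standard library are available. Lean on these libraries where they do the work, as an engineer would, in place of code of your own. Each camera call takes 0.05 s, during which the arm holds its last target. There are 200 camera calls.

## Working session

There is one attempt and no reset: what is moved stays moved. The work goes in short steps, Python scripts to look and compute and a tool call to move; the robot and the scene stay as the last step left them, time stands still between calls to the robot, and variables do not carry over. Pictures are saved under pics/ and viewed, on a budget of 10 in all, crops included, one or two more only if the job needs it, and the job is handed in when it is done.

Besides the shell and the picture viewer there is one more tool, called after "Emit:" by a JSON object that holds its "name" and its "arguments". servo_tool: Moves the arm, as the interface text tells. Shift numbers are shares of 0.5 m and turn numbers shares of 2 rad, none past 1 either way. Its arguments: {"type":"object","properties":{"series":{"type":"array"},"newtons":{"type":"number"}},"required":["series"]}

```bash
ls; mkdir -p pics; cat > h.py <<'E'
import numpy as np, cv2
from rig import get_obs, optics, ticket, boxes_of, outline_of
def P(im): return im["camera_matrix"]@np.c_[im["R"],im["t"]]
def ray_z(im,uv,z):
    K,R,t=im["camera_matrix"],im["R"],np.array(im["t"]).ravel()
    d=R.T@np.linalg.inv(K)@np.array([uv[0],uv[1],1.]);c=-R.T@t
    return c+d*(z-c[2])/d[2]
def proj(im,X):
    p=im["camera_matrix"]@(im["R"]@np.array(X).T+np.array(im["t"]).reshape(3,1)); return (p[:2]/p[2]).T
E
python3 - <<'E'
from h import *
o=get_obs();print({k:np.round(v,3).tolist() for k,v in o.items()})
ims=[]
for c in("side","top"):
    im=optics.get_image(c);ims.append(im["pixels"])
    print(c,np.round(-im["R"].T@np.array(im["t"]).ravel(),3),np.round(im["R"],3).tolist(), np.round(im["camera_matrix"],1).tolist())
    for n in["jig","fulcrum_top","plate_edge","lug","hook","hook_under","pad_edge","bar","bar_tip","bar_grip","shim","boot_0","sleeve_a","plug_gauge"]:
        try:
            b=boxes_of(c,n);print(n,[(np.round(x["bbox"]).astype(int).tolist(),round(x["confidence"],2)) for x in b[:2]])
        except Exception as e: print(n,e)
    cv2.imwrite(f"pics/{c}0.png",cv2.resize(im["pixels"][:,:,::-1],(800,600),interpolation=cv2.INTER_CUBIC))
E
```

```text
pics
{'t': 0.0, 'q': [1.321, 0.354, 1.634, -0.0, 1.155, -0.002], 'joint_velocities': [0.0, 0.0, -0.001, -0.001, -0.0, 0.001], 'joint_efforts': [-0.001, -60.526, -34.205, -0.0, 0.01, -0.0], 'ee_pos': [0.153, 0.605, 0.231], 'orientation': [[-0.969, 0.245, -0.0], [0.245, 0.969, -0.001], [-0.0, -0.001, -1.0]], 'wrist_force': [-0.284, -0.792, -0.146], 'moment': [-0.047, -0.024, 0.023], 'width': 0.085}
side [0.59  0.943 0.8  ] [[-0.999, 0.039, -0.0], [0.026, 0.652, -0.758], [-0.029, -0.757, -0.653]] [[365.9, 0.0, 248.0], [0.0, 365.9, 194.0], [0.0, 0.0, 1.0]]
jig [([199, 170, 83, 108], 0.57)]
fulcrum_top [([199, 166, 82, 113], 0.79)]
plate_edge [([219, 134, 58, 11], 0.71), ([201, 196, 74, 74], 0.6)]
lug [([205, 199, 75, 69], 0.7)]
hook [([271, 171, 12, 6], 0.63), ([280, 155, 11, 10], 0.39)]
hook_under [([203, 200, 75, 70], 0.73)]
pad_edge [([199, 166, 83, 115], 0.83)]
bar []
bar_tip [([224, 140, 55, 4], 0.53)]
bar_grip [([222, 136, 55, 9], 0.56)]
shim [([224, 184, 8, 13], 0.55)]
boot_0 [([205, 197, 73, 74], 0.49)]
sleeve_a [([235, 318, 35, 28], 0.73)]
plug_gauge [([264, 328, 55, 25], 0.66)]
top [0.311 0.122 1.457] [[-0.015, -1.0, -0.004], [-0.987, 0.015, -0.163], [0.163, 0.001, -0.987]] [[483.1, 0.0, 260.8], [0.0, 483.1, 203.2], [0.0, 0.0, 1.0]]
jig [([180, 156, 165, 83], 0.59)]
fulcrum_top [([180, 157, 164, 81], 0.66), ([391, 169, 18, 74], 0.66)]
plate_edge [([183, 162, 77, 67], 0.62)]
lug [([181, 160, 81, 68], 0.81)]
hook [([318, 228, 6, 13], 0.45)]
hook_under [([352, 244, 15, 15], 0.6)]
pad_edge [([179, 160, 84, 68], 0.71), ([180, 158, 169, 80], 0.63)]
bar [([391, 172, 17, 73], 0.7), ([351, 242, 16, 19], 0.24)]
bar_tip [([396, 163, 16, 85], 0.59)]
bar_grip [([391, 170, 19, 74], 0.91)]
shim []
boot_0 [([350, 244, 15, 16], 0.71), ([318, 227, 8, 15], 0.63)]
sleeve_a [([320, 226, 9, 14], 0.61), ([123, 187, 20, 27], 0.58)]
plug_gauge [([112, 211, 20, 39], 0.51)]
```

View pics/top0.png

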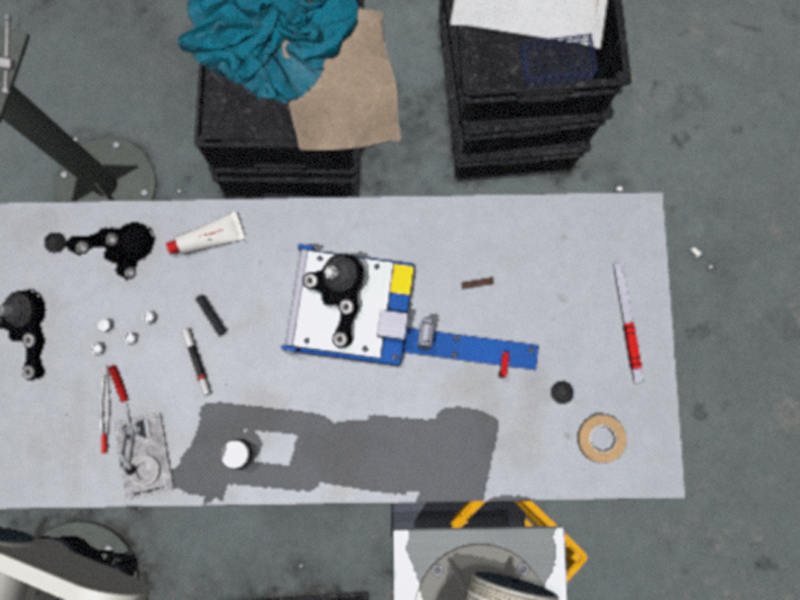

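View pics/side0.png

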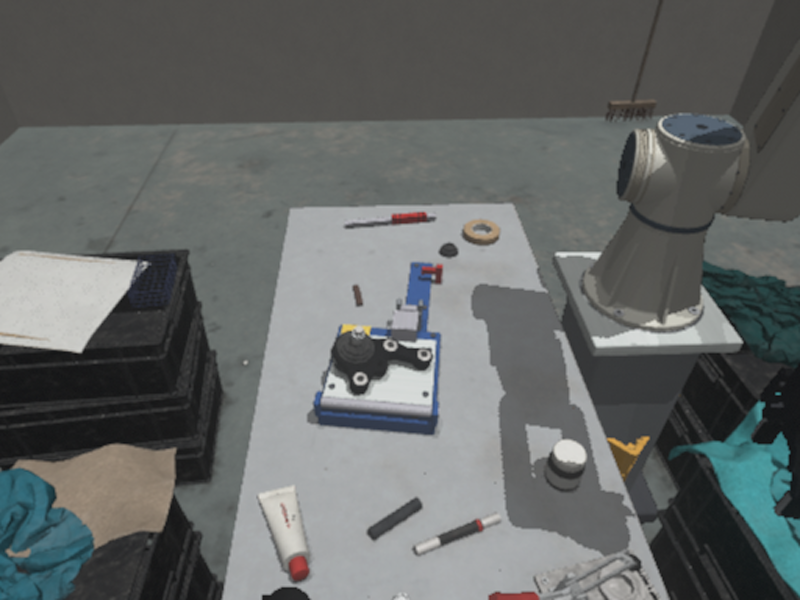

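The top view shows the jig, with its rail end at 800-scale pixel (538,358), hook (504,364), fulcrum (428,332) and yellow pad (402,279). It also shows the strip (478,283), the bar grip (632,352) and tip (618,265), and the boot (562,392). In the side view the hook is at (432,272) and the bar at (390,219).

```bash
cat >> h.py <<'E'
def fitjig(obs,x0=(0.43,0.2,1.5)):
    "obs: list of (im,uv,Xjig mm); returns x,y,yaw"
    from scipy.optimize import least_squares
    def T(p,X): c,s=np.cos(p[2]),np.sin(p[2]); X=np.array(X)/1000; return np.array([p[0]+c*X[0]-s*X[1],p[1]+s*X[0]+c*X[1],X[2]])
    f=lambda p:np.concatenate([proj(i,[T(p,X)])[0]-uv for i,uv,X in obs])
    r=least_squares(f,x0,loss="soft_l1"); return r.x,f(r.x).reshape(-1,2)
def j2w(p,X):
    c,s=np.cos(p[2]),np.sin(p[2]); X=np.atleast_2d(X)/1000
    return np.c_[p[0]+c*X[:,0]-s*X[:,1],p[1]+s*X[:,0]+c*X[:,1],X[:,2]]
E
python3 - <<'E'
from h import *
t=optics.get_image("top");s=optics.get_image("side");w=optics.get_image("wrist")
k=1/1.5625
obs=[(t,np.array(u)*k,X) for u,X in [((538,346),(-220,-13,6)),((537,369),(-220,37,6)),((414,264),(40,-135,34)),((405,365),(40,65,34)),((503,376),(-155,60,48)),((507,352),(-155,14.5,39))]]
p,r=fitjig(obs);print(p,np.round(r,1).tolist())
print("side proj",np.round(proj(s,j2w(p,[[-220,-13,6],[-220,37,6],[40,65,34],[-155,60,48]]))/k))
o=get_obs();Rt=o["orientation"];c=-w["R"].T@np.array(w["t"]).ravel()
print("wristcam in tool:",np.round(np.array(Rt).T@(c-o["ee_pos"]),4),np.round(np.array(Rt).T@w["R"].T,3).tolist(),w["camera_matrix"].tolist())
for n,u,z in[("grip",(632,350),.022),("tip",(618,265),.016),("end",(639,381),.016),("shimA",(463,285),.008),("shimB",(494,282),.008),("boot",(562,392),.022)]:
    print(n,np.round(ray_z(t,np.array(u)*k,z),3))
for n,u,z in[("grip",(408,217),.022),("tip",(346,225),.016),("shimA",(356,287),.008),("shimB",(359,305),.008)]:
    print("side",n,np.round(ray_z(s,np.array(u)*k,z),3))
E
```

```text
[0.5127735  0.08954728 1.42615625] [[0.8, -0.9], [-0.2, 0.7], [0.1, -0.4], [-2.8, 0.4], [0.9, -0.2], [-0.3, 0.2]]
side proj [[411. 260.]
 [432. 261.]
 [441. 330.]
 [442. 264.]]
wristcam in tool: [ 0.0825 -0.0011 -0.1415] [[-0.0, -0.947, -0.321], [1.0, 0.0, -0.002], [0.002, -0.321, 0.947]] [[285.03329121439276, 0.0, 258.39482812861684], [0.0, 285.03329121439276, 188.8880697275951], [0.0, 0.0, 1.0]]
grip [ 0.479 -0.304  0.022]
tip [ 0.647 -0.289  0.016]
end [ 0.42  -0.315  0.016]
shimA [0.613 0.015 0.008]
shimB [ 0.619 -0.046  0.008]
boot [ 0.401 -0.166  0.022]
side grip [ 0.49  -0.291  0.022]
side tip [ 0.646 -0.27   0.016]
side shimA [ 0.621 -0.033  0.008]
side shimB [0.614 0.027 0.008]
```

```bash
cat > plan.py <<'E'
import numpy as np, json, sys, os
from scipy.spatial.transform import Rotation as Ro
from rig import get_obs
def load():
    if os.path.exists("cmd.json"):
        d=json.load(open("cmd.json")); return np.array(d["p"]),np.array(d["R"])
    o=get_obs(); return np.array(o["ee_pos"]),np.array(o["orientation"])
def Rtool(yaw,pitch=0.):
    "tool x along yaw, rising by pitch; z down"
    x=np.array([np.cos(yaw)*np.cos(pitch),np.sin(yaw)*np.cos(pitch),np.sin(pitch)])
    y=np.array([np.sin(yaw),-np.cos(yaw),0]); return np.c_[x,y,np.cross(x,y)]
def plan(targets,show=True):
    "targets: (pos,R) reached in one call -> rounded rows; saves the commanded end pose; min rows noted"
    p0,R0=load(); pp,RR=p0,R0
    for p,R in targets:
        s=np.round(R0.T@(np.array(p)-p0)/.5,3); r=np.round(Ro.from_matrix(R0.T@R).as_rotvec()/2,3)
        pn=p0+R0@(s*.5); Rn=R0@Ro.from_rotvec(r*2).as_matrix()
        n=max(np.linalg.norm(pn-pp)/.05,np.degrees(Ro.from_matrix(RR.T@Rn).magnitude())/8.59)
        print([*s.tolist(),*r.tolist()],"rows>=%.1f"%n); pp,RR=pn,Rn
    json.dump({"p":pp.tolist(),"R":RR.tolist()},open("cmd.json","w"))
E
python3 - <<'E'
from plan import *
p0,R0=load();R=Rtool(1.426)
plan([((.34,.30,.29),Rtool(2.16)),])
plan([((.53,.005,.33),R)])
E
```

```text
[-0.512, -0.502, -0.117, 0.0, -0.0, 0.367] rows>=7.3
[-0.701, -0.011, -0.08, 0.0, -0.0, 0.367] rows>=7.1
```

Emit:
{"name": "servo_tool", "arguments": {"series": [[-0.512,-0.502,-0.117,0,0,0.367,1],[-0.512,-0.502,-0.117,0,0,0.367,1],[-0.512,-0.502,-0.117,0,0,0.367,1],[-0.512,-0.502,-0.117,0,0,0.367,1],[-0.512,-0.502,-0.117,0,0,0.367,1],[-0.512,-0.502,-0.117,0,0,0.367,1],[-0.512,-0.502,-0.117,0,0,0.367,1],[-0.512,-0.502,-0.117,0,0,0.367,1],[-0.512,-0.502,-0.117,0,0,0.367,1]]}}

```text
t: 2.55
ee_pos: [0.3409, 0.2986, 0.2904]
orientation: [[-0.553, 0.833, 0.001], [0.833, 0.553, 0.001], [0.0, 0.001, -1.0]]
wrist_force: [-0.0, 0.4, 0.2]
width: 0.0855
```

Emit:
{"name": "servo_tool", "arguments": {"series": [[-0.701,-0.011,-0.08,0,0,0.367,1],[-0.701,-0.011,-0.08,0,0,0.367,1],[-0.701,-0.011,-0.08,0,0,0.367,1],[-0.701,-0.011,-0.08,0,0,0.367,1],[-0.701,-0.011,-0.08,0,0,0.367,1],[-0.701,-0.011,-0.08,0,0,0.367,1],[-0.701,-0.011,-0.08,0,0,0.367,1],[-0.701,-0.011,-0.08,0,0,0.367,1],[-0.701,-0.011,-0.08,0,0,0.367,1],[-0.701,-0.011,-0.08,0,0,0.367,1]]}}

```text
t: 3.55
ee_pos: [0.5295, 0.007, 0.3291]
orientation: [[0.143, 0.99, -0.001], [0.99, -0.143, 0.001], [0.001, -0.002, -1.0]]
wrist_force: [-0.3, 0.8, 0.9]
width: 0.0851
```

```bash
python3 - <<'E'
from h import *
import pickle
o=get_obs();print(o["t"],np.round(o["ee_pos"],4),np.round(o["orientation"],3).tolist())
w=optics.get_image("wrist");pickle.dump(w,open("w1.pkl","wb"))
for n in["bar","bar_grip","shim","hook","jig","boot_0"]:
    b=outline_of("wrist",n)
    for x in b[:2]:
        ys,xs=np.nonzero(x["pixels"]);
        if len(xs)>5: print(n,round(x["confidence"],2),np.round(x["bbox"]).tolist(),[np.round(v,1).tolist() for v in cv2.minAreaRect(np.c_[xs,ys].astype(np.float32))[:2]],cv2.minAreaRect(np.c_[xs,ys].astype(np.float32))[2])
cv2.imwrite("pics/w1.png",cv2.resize(w["pixels"][:,:,::-1],(800,600),interpolation=cv2.INTER_CUBIC))
E
```

```text
3.55 [0.5295 0.007  0.3291] [[0.143, 0.99, -0.001], [0.99, -0.143, 0.001], [0.001, -0.002, -1.0]]
bar 0.73 [226.0, 283.0, 116.0, 33.0] [[284.8, 299.4], [14.9, 119.8]] 78.69007110595703
bar_grip 0.8 [226.0, 286.0, 116.0, 31.0] [[284.8, 299.8], [15.5, 119.2]] 78.69007110595703
bar_grip 0.73 [203.0, 182.0, 32.0, 17.0] [[218.0, 191.0], [14.0, 28.0]] 90.0
shim 0.85 [306.0, 127.0, 18.0, 41.0] [[313.3, 148.4], [38.3, 8.7]] 76.60750579833984
shim 0.68 [195.0, 1.0, 143.0, 56.0] [[265.5, 30.0], [60.0, 143.0]] 90.0
hook 0.52 [206.0, 185.0, 27.0, 17.0] [[218.0, 191.0], [14.0, 28.0]] 90.0
hook 0.26 [195.0, 1.0, 143.0, 58.0] [[264.5, 30.0], [60.0, 143.0]] 90.0
jig 0.57 [192.0, 0.0, 147.0, 225.0] [[264.5, 111.0], [222.0, 149.0]] 90.0
boot_0 0.62 [195.0, 235.0, 24.0, 26.0] [[204.5, 247.5], [21.0, 23.0]] 90.0
```

View pics/w1.png

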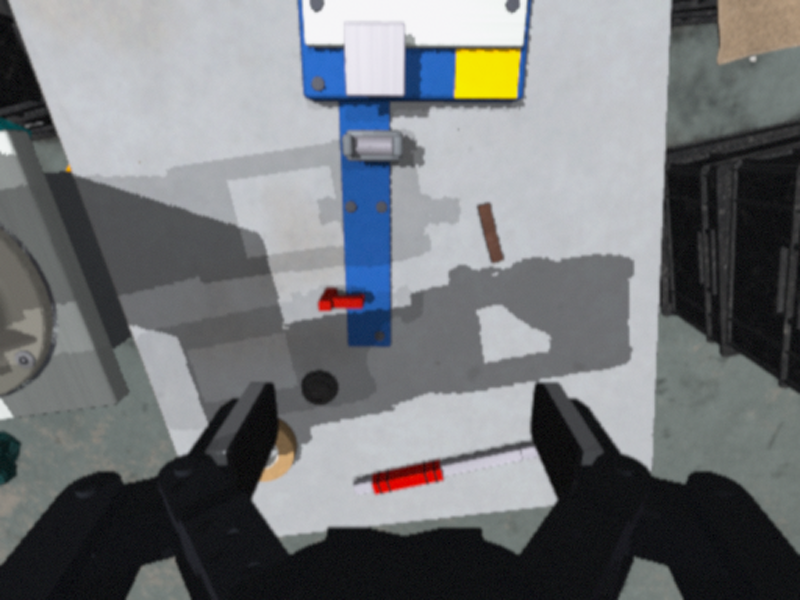

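The wrist picture shows the rail end at 800-scale (348..391,346), the hook arm tip at (364,299) and the fulcrum round at (373,147). The pad front corners are at (456,97) and (519,99), the strip runs (484,204)–(497,262), and the bar grip centre is (408,477).

```bash
cat > m.py <<'E'
from h import *; import pickle
w=pickle.load(open("w1.pkl","rb"));k=1/1.5625
t=optics.get_image("top")
ow=[(w,np.array(u)*k,X) for u,X in [((391,345.5),(-220,-13,6)),((348,346),(-220,37,6)),((456,97),(41,-72,36)),((519,99),(41,-128,36)),((364,299),(-155,14.5,39)),((373,140),(0,0,60)),((345,97),(40,20,72)),((404,97),(40,-27,72))]]
ot=[(t,np.array(u)*k,X) for u,X in [((538,346),(-220,-13,6)),((537,369),(-220,37,6)),((414,264),(40,-135,34)),((405,365),(40,65,34)),((503,376),(-155,60,48)),((507,352),(-155,14.5,39))]]
for ob in(ow,ot,ow+ot):
    p,r=fitjig(ob,(.513,.09,1.426));print(np.round(p,4),np.round(r,1).tolist())
np.save("jig.npy",p)
for n,u,z in[("grip",(408,477),.022),("gripA",(374,484),.022),("gripB",(442,470),.022),("shimA",(484,204),.008),("shimB",(497,262),.008),("boot",(320,387),.022)]:
    print(n,np.round(ray_z(w,np.array(u)*k,z),4))
print("shim net",ray_z(w,(314,148.9),.008),"bar grip red:")
# red pixels of the bar grip
hsv=cv2.cvtColor(w["pixels"],cv2.COLOR_RGB2HSV);m=((hsv[...,0]<8)|(hsv[...,0]>172))&(hsv[...,1]>150)&(hsv[...,2]>90);m[:280]=0
ys,xs=np.nonzero(m);print(cv2.minAreaRect(np.c_[xs,ys].astype(np.float32)),xs.mean(),ys.mean(),ray_z(w,(xs.mean(),ys.mean()),.018))
E
python3 m.py
```

```text
[0.5143 0.0902 1.4207] [[0.1, 1.1], [-0.3, 0.6], [-0.6, 0.1], [-0.9, -0.9], [-0.5, 2.9], [0.4, 3.3], [1.5, -2.2], [0.5, -2.0]]
[0.5128 0.0895 1.4262] [[0.8, -0.9], [-0.2, 0.7], [0.1, -0.4], [-2.8, 0.4], [0.9, -0.2], [-0.3, 0.2]]
[0.5141 0.09   1.4216] [[0.0, 1.2], [-0.3, 0.7], [-0.8, 0.3], [-1.1, -0.8], [-0.5, 3.1], [0.2, 3.5], [1.3, -2.0], [0.3, -1.8], [0.7, -1.0], [-0.5, 0.6], [0.2, -0.8], [-3.0, -0.1], [0.7, -0.4], [-0.5, -0.0]]
grip [ 0.4897 -0.2993  0.022 ]
gripA [ 0.4463 -0.3039  0.022 ]
gripB [ 0.5325 -0.2948  0.022 ]
shimA [0.6135 0.0178 0.008 ]
shimB [ 0.622  -0.0454  0.008 ]
boot [ 0.4077 -0.1598  0.022 ]
shim net [ 0.6178194  -0.01279029  0.008     ] bar grip red:
((260.0013427734375, 305.1313171386719), (12.206120491027832, 44.34375762939453), 78.11134338378906) 260.16851441241687 305.90909090909093 [ 0.48715603 -0.30399631  0.018     ]
```

```bash
rm -f cmd.json; python3 - <<'E'
from plan import *
import json
p0,R0=load()
json.dump({"p":[.53,.005,.33],"R":Rtool(1.426).tolist()},open("cmd.json","w"))
plan([((.489,-.30,.09),Rtool(.105))])
E
```

```text
[-0.615, 0.007, 0.48, 0.0, 0.0, 0.66] rows>=8.8
```

Emit:
{"name": "servo_tool", "arguments": {"series": [[-0.615,0.007,0.48,0,0,0.66,1],[-0.615,0.007,0.48,0,0,0.66,1],[-0.615,0.007,0.48,0,0,0.66,1],[-0.615,0.007,0.48,0,0,0.66,1],[-0.615,0.007,0.48,0,0,0.66,1],[-0.615,0.007,0.48,0,0,0.66,1],[-0.615,0.007,0.48,0,0,0.66,1],[-0.615,0.007,0.48,0,0,0.66,1],[-0.615,0.007,0.48,0,0,0.66,1],[-0.615,0.007,0.48,0,0,0.66,1]]}}

```text
t: 4.95
ee_pos: [0.4883, -0.3001, 0.0888]
orientation: [[0.995, 0.102, -0.001], [0.102, -0.995, 0.001], [-0.001, -0.001, -1.0]]
wrist_force: [-0.2, 0.7, -0.8]
width: 0.0857
```

```bash
cat > red.py <<'E'
from h import *
import sys
o=get_obs();print(o["t"],np.round(o["ee_pos"],4),"x axis",np.round(np.array(o["orientation"])[:,0],4))
w=optics.get_image("wrist")
hsv=cv2.cvtColor(w["pixels"],cv2.COLOR_RGB2HSV);m=((hsv[...,0]<8)|(hsv[...,0]>172))&(hsv[...,1]>150)&(hsv[...,2]>70)
n,l,s,c=cv2.connectedComponentsWithStats(m.astype(np.uint8))
for i in np.argsort(-s[1:,4])[:4]+1:
    ys,xs=np.nonzero(l==i); r=cv2.minAreaRect(np.c_[xs,ys].astype(np.float32)); print(s[i],np.round(r[0]+r[1],1),round(r[2],1))
    b=cv2.boxPoints(r); e=sorted([(np.linalg.norm(b[j]-b[(j+1)%4]),j) for j in range(4)])
    for _,j in e[:2]: mid=(b[j]+b[(j+1)%4])/2; print(" end",mid.round(1),ray_z(w,mid,.018).round(4))
cv2.imwrite(sys.argv[1],w["pixels"][:,:,::-1])
E
python3 red.py pics/w2.png
```

```text
4.95 [ 0.4883 -0.3001  0.0888] x axis [ 0.9948  0.1021 -0.0013]
[ 255  177   22   54 1156] [265.5 203.5  53.   21. ] 90.0
 end [265.5 177. ] [ 0.509  -0.3048  0.018 ]
 end [265.5 230. ] [ 0.4636 -0.3098  0.018 ]
[255 161  22  14 306] [265.5 167.5  13.   21. ] 90.0
 end [276.  167.5] [ 0.5174 -0.312   0.018 ]
 end [255.  167.5] [ 0.5157 -0.296   0.018 ]
[254 148  23  11 249] [265. 153.  10.  22.] 90.0
 end [276. 153.] [ 0.5286 -0.3106  0.018 ]
 end [254. 153.] [ 0.5269 -0.2941  0.018 ]
[256 233  20  11 214] [265.5 238.   10.   19. ] 90.0
 end [275. 238.] [ 0.457  -0.3186  0.018 ]
 end [256. 238.] [ 0.4553 -0.3028  0.018 ]
```

View pics/w2.png

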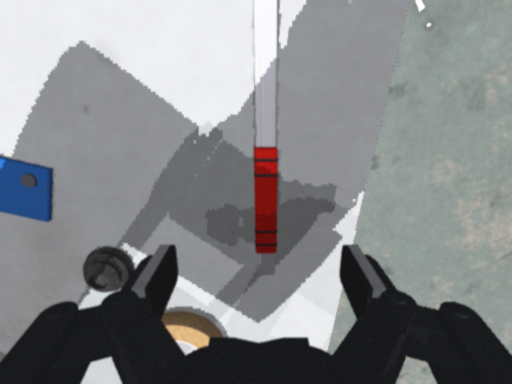

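The picture shows the bar straight along the image at column 265, with its grip at rows 148–252 between the fingers. The bar sits about 6 mm to the right of centre. The boot is at (108,268), clear.

```bash
python3 - <<'E'
from plan import *
plan([((.4895,-.3065,.005),Rtool(.105))])
E
```

```text
[-0.001, 0.013, 0.17, 0.0, 0.0, 0.0] rows>=1.7
```

Emit:
{"name": "servo_tool", "arguments": {"series": [[-0.001,0.013,0.1,0,0,0,1],[-0.001,0.013,0.17,0,0,0,1],[-0.001,0.013,0.17,0,0,0,0.6],[-0.001,0.013,0.17,0,0,0,0],[-0.001,0.013,0.17,0,0,0,0],[-0.001,0.013,0.17,0,0,0,0],[-0.001,0.013,0.17,0,0,0,0],[-0.001,0.013,0.17,0,0,0,0],[-0.001,0.013,0.17,0,0,0,0]], "newtons": 100}}

```text
t: 5.9
ee_pos: [0.4904, -0.3066, 0.007]
orientation: [[0.994, 0.106, 0.002], [0.106, -0.994, -0.001], [0.002, 0.002, -1.0]]
wrist_force: [-1.4, 2.1, 12.6]
width: 0.0154
```

```bash
cat >> plan.py <<'E'
TX,TZ=0.,6.5   # tcp in bar frame, mm
def bar(xb,th,phi=0.,h=0.,dy=0.,tx=None,tz=None):
    "bar contact coordinate xb, tip-up angle th, swing phi (grip toward jig +y), hover h mm"
    tx=TX if tx is None else tx; tz=TZ if tz is None else tz
    J=np.load("jig.npy"); X=tx-xb; Z=tz-6+9+h
    r=X*np.cos(th)-Z*np.sin(th); z=51+X*np.sin(th)+Z*np.cos(th)
    yw=J[2]-phi; c,s=np.cos(yw),np.sin(yw); n=np.array([-np.sin(J[2]),np.cos(J[2])])*dy/1000
    return (np.array([J[0]+r/1000*c+n[0],J[1]+r/1000*s+n[1],z/1000]),Rtool(yw,th))
E
python3 - <<'E'
from plan import *
plan([((.4895,-.3065,.135),Rtool(.105)),bar(140,0,0,60)])
E
```

```text
[0.0, 0.0, -0.26, 0.0, 0.0, 0.0] rows>=2.6
[0.063, -0.512, -0.231, 0.0, 0.0, -0.658] rows>=8.8
```

Emit:
{"name": "servo_tool", "arguments": {"series": [[0,0,-0.1,0,0,0,0],[0,0,-0.2,0,0,0,0],[0,0,-0.26,0,0,0,0],[0.02,-0.15,-0.25,0,0,-0.2,0],[0.063,-0.512,-0.231,0,0,-0.658,0],[0.063,-0.512,-0.231,0,0,-0.658,0],[0.063,-0.512,-0.231,0,0,-0.658,0],[0.063,-0.512,-0.231,0,0,-0.658,0],[0.063,-0.512,-0.231,0,0,-0.658,0],[0.063,-0.512,-0.231,0,0,-0.658,0]]}}

```text
t: 6.9
ee_pos: [0.4932, -0.0459, 0.1208]
orientation: [[0.394, 0.919, 0.0], [0.919, -0.394, 0.0], [0.0, 0.0, -1.0]]
wrist_force: [-0.0, 0.1, -2.9]
width: 0.0151
```

Emit:
{"name": "servo_tool", "arguments": {"series": [[0,0,0,0,0,0,0],[0,0,0,0,0,0,0]]}}

```text
t: 7.1
ee_pos: [0.4936, -0.0482, 0.1207]
orientation: [[0.407, 0.913, 0.001], [0.913, -0.407, -0.0], [0.0, 0.001, -1.0]]
wrist_force: [0.2, -1.3, -3.7]
width: 0.0156
```

```bash
python3 - <<'E'
from plan import *
o=get_obs();p,R=load();print("cmd",p.round(4),"meas",np.round(o["ee_pos"],4),"rotdiff",Ro.from_matrix(R.T@np.array(o["orientation"])).as_rotvec().round(4),o["width"])
E
python3 red.py pics/w3.png; python3 - <<'E'
import cv2
a=cv2.imread("pics/w3.png");cv2.imwrite("pics/w3b.png",cv2.resize(a,(800,600),interpolation=cv2.INTER_CUBIC))
E
```

```text
cmd [ 0.4935 -0.0484  0.1205] meas [ 0.4936 -0.0482  0.1207] rotdiff [-0.0006  0.      0.2706] 0.01563480549408777
7.1 [ 0.4936 -0.0482  0.1207] x axis [4.072e-01 9.133e-01 1.000e-04]
[ 241  225   35   77 2388] [258. 263.  76.  34.] 90.0
 end [258. 225.] [ 0.4783 -0.0826  0.018 ]
 end [258. 301.] [ 0.4425 -0.1628  0.018 ]
[ 193  203   84   34 1634] [234.2 214.5  29.1  86. ] 79.4
 end [276.5 206.6] [ 0.5016 -0.0724  0.018 ]
 end [191.9 222.3] [ 0.4225 -0.0547  0.018 ]
[240 180  37  20 689] [258.  189.5  19.   36. ] 90.0
 end [276.  189.5] [ 0.5077 -0.0569  0.018 ]
 end [240.  189.5] [ 0.4779 -0.0436  0.018 ]
[243 306  32  14 428] [258.5 312.5  13.   31. ] 90.0
 end [274.  312.5] [ 0.4519 -0.1834  0.018 ]
 end [243.  312.5] [ 0.4219 -0.1699  0.018 ]
```

View pics/w3b.png

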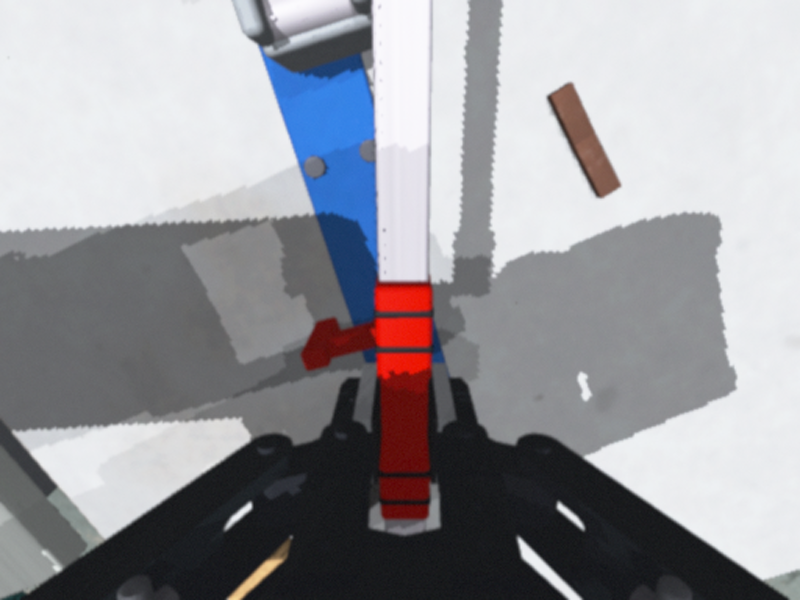

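The bar is held straight in the jaws, with its grip at 800-scale rows 282–518. The turn stopped 0.27 rad short, so I'll finish it.

```bash
python3 - <<'E'
from h import *
from plan import *
o=get_obs();p,R=load();Rm=np.array(o["orientation"])
json.dump({"p":p.tolist(),"R":Rtool(np.arctan2(Rm[1,0],Rm[0,0])).tolist()},open("cmd.json","w"))
w=optics.get_image("wrist")
for v in(282,518):
    X=ray_z(w,(403/1.5625,v/1.5625),o["ee_pos"][2]+.0155); print((Rm.T@(X-o["ee_pos"])).round(4))
plan([bar(140,0,0,60)])
E
```

```text
[ 0.0429  0.0003 -0.0155]
[-0.0461  0.0002 -0.0155]
[-0.0, -0.0, 0.0, 0.0, 0.0, -0.135] rows>=1.8
```

Emit:
{"name": "servo_tool", "arguments": {"series": [[0,0,0,0,0,-0.135,0],[0,0,0,0,0,-0.135,0],[0,0,0,0,0,-0.135,0]]}}

```text
t: 7.5
ee_pos: [0.4935, -0.0486, 0.1203]
orientation: [[0.146, 0.989, -0.0], [0.989, -0.146, -0.0], [-0.0, -0.0, -1.0]]
wrist_force: [-0.0, -0.1, -1.9]
width: 0.0154
```

```bash
sed -i 's/^TX,TZ=.*/TX,TZ=1.5,6.5/' plan.py; python3 - <<'E'
from h import *
from plan import *
import pickle
o=get_obs();p,R=load();print(o["t"],"cmd",p.round(4),"meas",np.round(o["ee_pos"],4),"rotdiff",Ro.from_matrix(R.T@np.array(o["orientation"])).as_rotvec().round(4),o["width"])
w=optics.get_image("wrist");pickle.dump(w,open("w4.pkl","wb"))
J=np.load("jig.npy");k=1.5625
a=cv2.resize(w["pixels"][:,:,::-1],(800,600),interpolation=cv2.INTER_CUBIC)
pts=[(-9,17,72),(9,17,72),(-9,26,72),(-9,-17,72),(-9,-26,72),(40,20,72.4),(40,-27,72.4),(41,-72,36),(40,65,34),(-161,60,48),(-149,60,48),(-149,14.5,39),(-161,14.5,39),(-220,37,6),(-220,-13,6)]
for u in proj(w,j2w(J,pts)): cv2.drawMarker(a,tuple(int(x*k) for x in u),(0,255,0),cv2.MARKER_CROSS,10,1)
cv2.imwrite("pics/w4.png",a)
E
```

```text
7.5 cmd [ 0.4935 -0.0484  0.1205] meas [ 0.4935 -0.0486  0.1203] rotdiff [ 0.     -0.     -0.0032] 0.015404459837482919
```

View pics/w4.png

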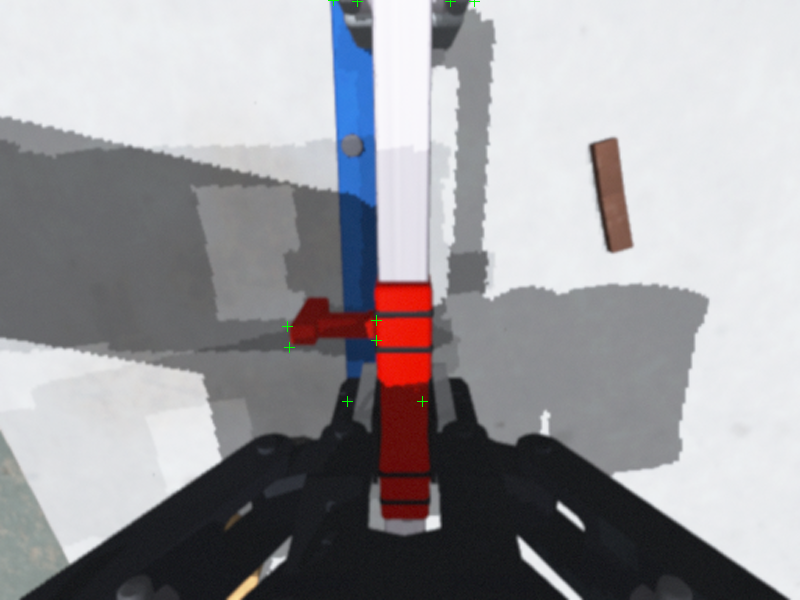

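The projected jig model agrees to 2–3 mm: hook arm lower edge at row 337 against 340 predicted, and the cheeks centred on column 405 against the bar at 403. The strip is at (611,195). Next I insert the bar tip-down.

```bash
python3 - <<'E'
from plan import *
plan([bar(140,-.08,0,40),bar(140,-.08,0,2),bar(94,-.08,0,2)])
E
```

```text
[0.012, -0.0, 0.018, -0.0, -0.04, -0.0] rows>=0.5
[0.006, -0.0, 0.094, -0.0, -0.04, -0.0] rows>=0.8
[0.097, -0.0, 0.101, -0.0, -0.04, -0.0] rows>=0.9
```

Emit:
{"name": "servo_tool", "arguments": {"series": [[0.012,0,0.018,0,-0.04,0,0],[0.008,0,0.06,0,-0.04,0,0],[0.006,0,0.094,0,-0.04,0,0],[0.006,0,0.094,0,-0.04,0,0],[0.036,0,0.096,0,-0.04,0,0],[0.066,0,0.098,0,-0.04,0,0],[0.097,0,0.101,0,-0.04,0,0],[0.097,0,0.101,0,-0.04,0,0]]}}

```text
t: 8.35
ee_pos: [0.5014, 0.002, 0.0704]
orientation: [[0.144, 0.99, -0.01], [0.986, -0.144, -0.079], [-0.079, 0.001, -0.997]]
wrist_force: [0.0, -0.2, -3.3]
width: 0.0153
```

```bash
cat > chk.py <<'E'
from plan import *
o=get_obs();p,R=load();print(round(o["t"],2),"cmd",p.round(4),"meas",np.round(o["ee_pos"],4),"rotdiff",Ro.from_matrix(R.T@np.array(o["orientation"])).as_rotvec().round(4),round(o["width"],4),"F",np.round(o["wrist_force"],1),"M",np.round(o["moment"],2))
E
python3 - <<'E'
from h import *
for c in("top","side"):
    t=optics.get_image(c);J=np.load("jig.npy");u=proj(t,j2w(J,[[0,0,60]]))[0].astype(int)
    a=t["pixels"][u[1]-45:u[1]+45,u[0]-70:u[0]+50,::-1];cv2.imwrite(f"pics/{c}5.png",cv2.resize(a,None,fx=5,fy=5,interpolation=cv2.INTER_CUBIC));print(u)
a=cv2.imread("pics/top5.png");b=cv2.imread("pics/side5.png");cv2.imwrite("pics/ts5.png",cv2.resize(np.vstack([a,b]),(400,600)))
E
python3 chk.py
```

```text
[272 212]
[261 194]
8.45 cmd [ 5.008e-01 -4.000e-04  7.000e-02] meas [0.5009 0.0006 0.0703] rotdiff [-0.0011  0.     -0.0054] 0.0153 F [-0.8 -0.1 -3.2] M [-0.05 -0.02  0.01]
```

View pics/ts5.png

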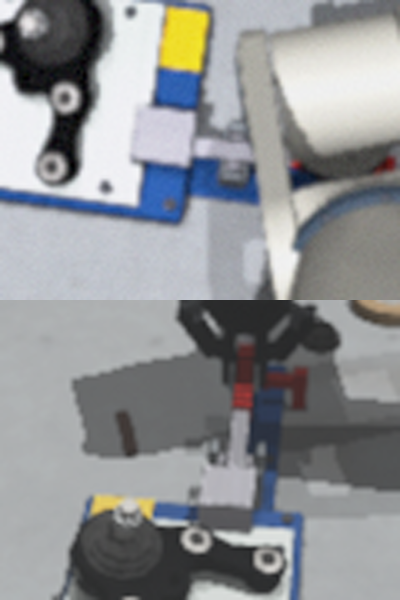

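The tip is under the lug, between the cheeks: bar at (238,430) in the side half and (220,148) in the top half. Now I lever down beside the hook.

```bash
python3 - <<'E'
from plan import *
plan([bar(94,-.08+.0436*i,0,(2-i if i<2 else 0)) for i in range(1,10)])
E
```

```text
[-0.0, -0.0, 0.01, -0.0, 0.022, -0.0] rows>=0.3
[-0.001, -0.0, 0.02, -0.0, 0.044, -0.0] rows>=0.3
[-0.001, -0.0, 0.029, -0.0, 0.065, -0.0] rows>=0.3
[-0.0, -0.0, 0.037, 0.0, 0.087, -0.0] rows>=0.3
[0.001, -0.0, 0.045, 0.0, 0.109, -0.0] rows>=0.3
[0.002, -0.0, 0.053, 0.0, 0.131, -0.0] rows>=0.3
[0.003, -0.0, 0.061, 0.0, 0.153, -0.0] rows>=0.3
[0.005, -0.0, 0.069, 0.0, 0.174, -0.0] rows>=0.3
[0.007, -0.0, 0.076, 0.0, 0.196, -0.0] rows>=0.3
```

Emit:
{"name": "servo_tool", "arguments": {"series": [[0,0,0.01,0,0.022,0,0],[-0.001,0,0.02,0,0.044,0,0],[-0.001,0,0.029,0,0.065,0,0],[0,0,0.037,0,0.087,0,0],[0.001,0,0.045,0,0.109,0,0],[0.002,0,0.053,0,0.131,0,0],[0.003,0,0.061,0,0.153,0,0],[0.005,0,0.069,0,0.174,0,0],[0.007,0,0.076,0,0.196,0,0],[0.007,0,0.076,0,0.196,0,0]]}}

```text
t: 9.45
ee_pos: [0.501, -0.0, 0.032]
orientation: [[0.139, 0.989, 0.045], [0.941, -0.146, 0.305], [0.309, 0.0, -0.951]]
wrist_force: [-0.1, 4.2, 4.0]
width: 0.0156
```

```bash
python3 chk.py; python3 - <<'E'
from plan import *
plan([bar(94,.3124,.02375*i,0) for i in range(1,10)])
E
```

```text
9.45 cmd [ 0.5008 -0.      0.0318] meas [ 0.501 -0.     0.032] rotdiff [ 0.0007  0.0018 -0.0025] 0.0156 F [-0.1  4.2  4. ] M [ 0.52 -0.04  0.13]
[-0.0, -0.005, 0.0, -0.004, 0.0, 0.011] rows>=0.2
[0.0, -0.009, 0.001, -0.007, 0.0, 0.022] rows>=0.2
[0.0, -0.013, 0.001, -0.011, 0.0, 0.034] rows>=0.2
[0.001, -0.018, 0.001, -0.015, 0.0, 0.045] rows>=0.2
[0.001, -0.022, 0.001, -0.018, 0.0, 0.056] rows>=0.2
[0.002, -0.026, 0.001, -0.022, 0.0, 0.068] rows>=0.2
[0.002, -0.031, 0.001, -0.025, 0.0, 0.079] rows>=0.2
[0.003, -0.035, 0.001, -0.029, 0.0, 0.09] rows>=0.2
[0.004, -0.039, 0.002, -0.033, 0.0, 0.102] rows>=0.2
```

Emit:
{"name": "servo_tool", "arguments": {"series": [[0,-0.005,0,-0.004,0,0.011,0],[0,-0.009,0.001,-0.007,0,0.022,0],[0,-0.013,0.001,-0.011,0,0.034,0],[0.001,-0.018,0.001,-0.015,0,0.045,0],[0.001,-0.022,0.001,-0.018,0,0.056,0],[0.002,-0.026,0.001,-0.022,0,0.068,0]]}}

```text
t: 10.05
ee_pos: [0.4877, 0.0026, 0.0315]
orientation: [[0.271, 0.958, 0.088], [0.913, -0.285, 0.292], [0.305, 0.001, -0.952]]
wrist_force: [-2.7, -9.4, 4.6]
width: 0.015
```

```bash
python3 - <<'E'
from plan import *
# actual commanded is row 6 of the swing; rebuild
p,R=load(); json.dump({"p":bar(94,.3124,.1425,0)[0].tolist(),"R":bar(94,.3124,.1425,0)[1].tolist()},open("cmd.json","w"))
plan([bar(94,.3124,.1425+.0245*i,0) for i in range(1,4)])
E
python3 - <<'E'
from h import *
w=optics.get_image("wrist");k=1.5625
cv2.imwrite("pics/w6.png",cv2.resize(w["pixels"][:,:,::-1],(800,600),interpolation=cv2.INTER_CUBIC))
E
```

```text
[0.0, -0.004, 0.0, -0.004, 0.0, 0.012] rows>=0.2
[0.0, -0.009, 0.0, -0.008, 0.0, 0.023] rows>=0.2
[0.0, -0.013, 0.0, -0.011, 0.0, 0.035] rows>=0.2
```

View pics/w6.png

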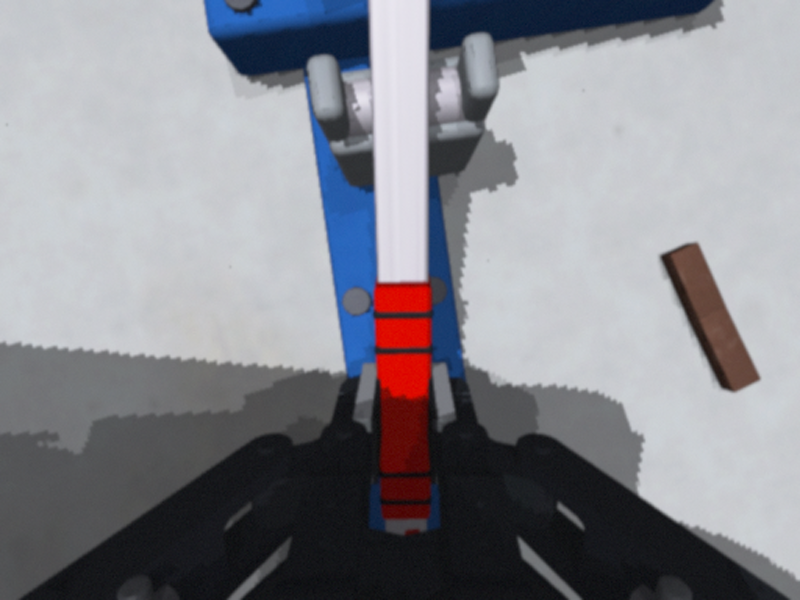

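The bar is centred between the cheeks, at column 400 between cheeks at 330 and 480. The red hook tip shows over the shaft end at (410,532), so the bar has passed under the bead. I'll continue the swing and let it rise.

Emit:
{"name": "servo_tool", "arguments": {"series": [[0,-0.004,0,-0.004,0,0.012,0],[0,-0.009,0,-0.008,0,0.023,0],[0,-0.013,0,-0.011,0,0.035,0],[0,-0.013,0,-0.011,0,0.035,0]]}}

```text
t: 10.5
ee_pos: [0.4806, 0.0048, 0.0314]
orientation: [[0.338, 0.935, 0.108], [0.89, -0.355, 0.286], [0.306, -0.001, -0.952]]
wrist_force: [-4.6, -8.0, 3.7]
width: 0.0152
```

```bash
python3 chk.py; python3 - <<'E'
from plan import *
plan([bar(94,.297,.216,0),bar(94,.28,.216,0)])
E
```

```text
10.5 cmd [0.4817 0.0047 0.0316] meas [0.4806 0.0048 0.0314] rotdiff [ 0.0006 -0.0017 -0.0021] 0.0152 F [-4.6 -8.   3.7] M [-1.11  0.59  0.11]
[0.001, -0.0, -0.003, -0.0, -0.008, -0.0] rows>=0.1
[0.001, -0.0, -0.006, -0.0, -0.016, -0.0] rows>=0.1
```

Emit:
{"name": "servo_tool", "arguments": {"series": [[0.001,0,-0.003,0,-0.008,0,0],[0.001,0,-0.006,0,-0.016,0,0],[0.001,0,-0.006,0,-0.016,0,0]]}}

```text
t: 10.8
ee_pos: [0.4803, 0.0042, 0.0339]
orientation: [[0.341, 0.935, 0.096], [0.9, -0.354, 0.256], [0.274, -0.001, -0.962]]
wrist_force: [-3.8, -11.5, -3.8]
width: 0.0152
```

```bash
python3 chk.py
```

```text
10.8 cmd [0.4816 0.0043 0.0346] meas [0.4803 0.0042 0.0339] rotdiff [ 0.0011 -0.0031 -0.0032] 0.0152 F [ -3.8 -11.5  -3.8] M [-1.65  0.58 -0.07]
```

```bash
python3 - <<'E'
from plan import *
plan([bar(96,.285,.216,0)])
plan([bar(96,.285,.216,110)])
E
```

```text
[-0.004, -0.0, 0.001, -0.0, 0.002, -0.0] rows>=0.0
[-0.0, -0.001, -0.22, -0.0, 0.0, -0.0] rows>=2.2
```

Emit:
{"name": "servo_tool", "arguments": {"series": [[-0.004,0,0.001,0,0.002,0,0],[-0.004,0,0.001,0,0.002,0,0],[-0.004,0,0.001,0,0.002,0,0.3],[-0.004,0,0.001,0,0.002,0,0.6],[-0.004,0,0.001,0,0.002,0,0.6],[-0.004,0,0.001,0,0.002,0,0.6]]}}

```text
t: 11.4
ee_pos: [0.4809, 0.0031, 0.0334]
orientation: [[0.34, 0.935, 0.099], [0.898, -0.354, 0.262], [0.28, -0.0, -0.96]]
wrist_force: [0.2, -0.1, 0.1]
width: 0.0509
```

Emit:
{"name": "servo_tool", "arguments": {"series": [[0,0,-0.06,0,0,0,0.6],[0,0,-0.22,0,0,0,0.6],[0,0,-0.22,0,0,0,0.6],[0,0,-0.22,0,0,0,0.6]]}}

```text
t: 11.8
ee_pos: [0.4723, -0.0271, 0.1427]
orientation: [[0.339, 0.935, 0.105], [0.898, -0.355, 0.26], [0.281, 0.006, -0.96]]
wrist_force: [0.3, 0.4, -0.2]
width: 0.0515
```

```bash
python3 chk.py; python3 - <<'E'
from h import *
import pickle
w=optics.get_image("wrist");k=1.5625;pickle.dump(w,open("w7.pkl","wb"))
for x in outline_of("wrist","shim")[:2]:
    ys,xs=np.nonzero(x["pixels"]);r=cv2.minAreaRect(np.c_[xs,ys].astype(np.float32));b=cv2.boxPoints(r);print(x["confidence"],r)
    e=sorted([(np.linalg.norm(b[j]-b[(j+1)%4]),j) for j in range(4)])
    for _,j in e[:2]: print(ray_z(w,(b[j]+b[(j+1)%4])/2,.006).round(4))
cv2.imwrite("pics/w7.png",cv2.resize(w["pixels"][:,:,::-1],(800,600),interpolation=cv2.INTER_CUBIC))
E
```

```text
11.8 cmd [ 0.4695 -0.026   0.1392] meas [ 0.4723 -0.0271  0.1427] rotdiff [-0.006   0.0002 -0.0045] 0.0515 F [ 0.3  0.4 -0.2] M [-0.11  0.1  -0.02]
0.94 ((382.9847717285156, 151.00852966308594), (61.982826232910156, 15.181604385375977), 60.75117111206055)
[0.6115 0.0186 0.006 ]
[ 0.6222 -0.045   0.006 ]
0.32 ((248.28761291503906, 250.10369873046875), (23.678438186645508, 50.07704544067383), 73.44293212890625)
[ 0.4758 -0.0621  0.006 ]
[ 0.4234 -0.0584  0.006 ]
```

View pics/w7.png

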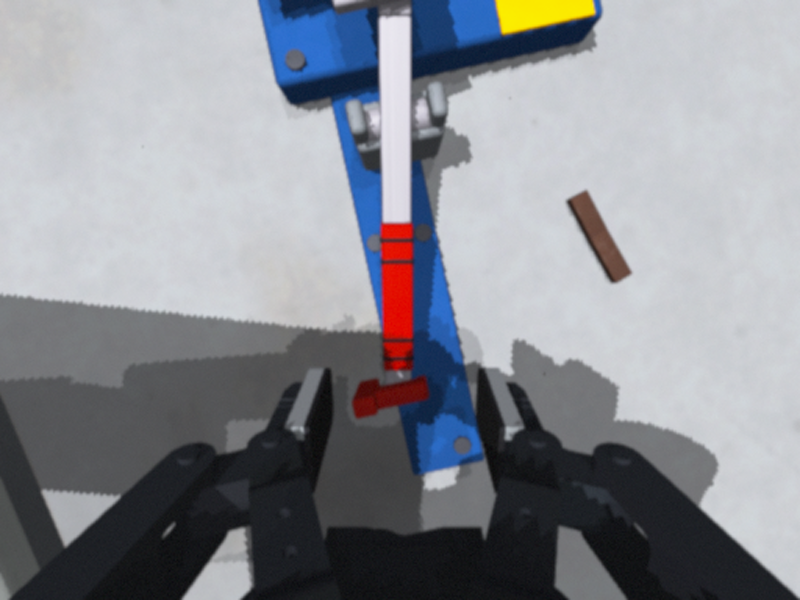

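The bar lies parked, with its end under the hook arm at 800-scale (390,395), and the plate is holding it there. The strip runs from (577,197) to (622,277). Strip estimates from three pictures agree to 1 mm, so I go to grasp it, tilted and at its rear part.

```bash
python3 - <<'E'
from plan import *
p,R=load()
c=np.array([.6172,-.0132]);d=np.array([np.cos(1.72),np.sin(1.72)])
g=c-d*.020; print(g)
Rg=Rtool(1.72,.4)
plan([((g[0],g[1],.065),Rg)])
plan([((g[0],g[1],.0062),Rg)])
E
```

```text
[ 0.62017301 -0.0329778 ]
[0.049, 0.287, 0.169, 0.086, 0.056, -0.242] rows>=3.5
[-0.045, -0.0, 0.108, -0.0, 0.0, -0.0] rows>=1.2
```

Emit:
{"name": "servo_tool", "arguments": {"series": [[0.025,0.1,0.02,0.03,0.02,-0.1,0.55],[0.049,0.287,0.12,0.086,0.056,-0.242,0.5],[0.049,0.287,0.169,0.086,0.056,-0.242,0.5],[0.049,0.287,0.169,0.086,0.056,-0.242,0.5],[0.049,0.287,0.169,0.086,0.056,-0.242,0.5],[0.049,0.287,0.169,0.086,0.056,-0.242,0.5]]}}

```text
t: 12.5
ee_pos: [0.6193, -0.0316, 0.0625]
orientation: [[-0.137, 0.989, -0.063], [0.911, 0.151, 0.385], [0.39, -0.005, -0.921]]
wrist_force: [0.1, 0.0, 0.7]
width: 0.0431
```

```bash
sed -n 1,2p /dev/null; python3 - <<'E'
from h import *
from plan import *
o=get_obs();R=np.array(o["orientation"]);print(o["t"],np.round(o["ee_pos"],4),R.round(3).tolist())
w=optics.get_image("wrist")
for x in outline_of("wrist","shim")[:1]:
    ys,xs=np.nonzero(x["pixels"]);r=cv2.minAreaRect(np.c_[xs,ys].astype(np.float32));b=cv2.boxPoints(r);print(x["confidence"],r)
    e=sorted([(np.linalg.norm(b[j]-b[(j+1)%4]),j) for j in range(4)])
    E=[ray_z(w,(b[j]+b[(j+1)%4])/2,.006) for _,j in e[:2]]
    d=E[0]-E[1];print(np.round(E,4).tolist(),np.mean(E,0).round(4),np.arctan2(d[1],d[0])%np.pi,np.linalg.norm(d))
E
```

```text
12.5 [ 0.6193 -0.0316  0.0625] [[-0.137, 0.989, -0.063], [0.911, 0.151, 0.385], [0.39, -0.005, -0.921]]
0.79 ((261.4999694824219, 211.99996948242188), (81.99998474121094, 16.999996185302734), 90.0)
[[0.6137, 0.0173, 0.006], [0.623, -0.0446, 0.006]] [ 0.6183 -0.0137  0.006 ] 1.7208898333201479 0.06260508466171202
```

Emit:
{"name": "servo_tool", "arguments": {"series": [[-0.025,0.002,0.06,0,0,0,0.5],[-0.045,0.002,0.108,0,0,0,0.5],[-0.045,0.002,0.108,0,0,0,0.4],[-0.045,0.002,0.108,0,0,0,0],[-0.045,0.002,0.108,0,0,0,0],[-0.045,0.002,0.108,0,0,0,0],[-0.045,0.002,0.108,0,0,0,0]], "newtons": 50}}

```text
t: 13.3
ee_pos: [0.6228, -0.0322, 0.0081]
orientation: [[-0.14, 0.988, -0.057], [0.911, 0.151, 0.384], [0.388, 0.002, -0.922]]
wrist_force: [-2.2, -1.3, 8.4]
width: 0.0093
```

```bash
cat >> plan.py <<'E'
def J2W(X,dyaw=0.):
    J=np.load("jig.npy");c,s=np.cos(J[2]),np.sin(J[2]);x,y,z=np.array(X)/1000
    return np.array([J[0]+c*x-s*y,J[1]+s*x+c*y,z])
E
python3 chk.py; python3 - <<'E'
from plan import *
p,R=load(); p=p+R@np.array([0,.001,0]); json.dump({"p":p.tolist(),"R":R.tolist()},open("cmd.json","w"))
o=get_obs(); zg=o["ee_pos"][2]*1000; off=p[2]*1000
J=np.load("jig.npy"); Rf=Rtool(J[2],.4)
print("tcp z at grasp",zg)
plan([(p+[0,0,.075],R),(J2W((15,-100,36+zg+14)),Rf)])
E
```

```text
13.3 cmd [ 0.6203 -0.0329  0.0064] meas [ 0.6228 -0.0322  0.0081] rotdiff [-0.0005 -0.0009 -0.0042] 0.0093 F [-2.2 -1.3  8.4] M [0.09 0.31 0.09]
tcp z at grasp 8.08852682484502
[0.058, -0.0, -0.138, 0.0, 0.0, 0.0] rows>=1.5
[0.265, 0.024, -0.0, -0.058, 0.0, 0.137] rows>=2.5
```

Emit:
{"name": "servo_tool", "arguments": {"series": [[0.03,0,-0.07,0,0,0,0],[0.058,0,-0.138,0,0,0,0],[0.058,0,-0.138,0,0,0,0],[0.265,0.024,-0.05,-0.058,0,0.137,0],[0.265,0.024,0,-0.058,0,0.137,0],[0.265,0.024,0,-0.058,0,0.137,0],[0.265,0.024,0,-0.058,0,0.137,0],[0.265,0.024,0,-0.058,0,0.137,0]]}}

```text
t: 14.1
ee_pos: [0.6153, 0.0909, 0.0578]
orientation: [[0.132, 0.99, 0.056], [0.912, -0.143, 0.384], [0.388, 0.001, -0.922]]
wrist_force: [0.1, -0.1, -0.7]
width: 0.009
```

```bash
python3 chk.py; python3 - <<'E'
from h import *
from plan import *
w=optics.get_image("wrist");k=1.5625;J=np.load("jig.npy")
o=get_obs();R=np.array(o["orientation"]);zt=o["ee_pos"][2]
for x in outline_of("wrist","shim")[:1]:
    ys,xs=np.nonzero(x["pixels"]);r=cv2.minAreaRect(np.c_[xs,ys].astype(np.float32));print(x["confidence"],r)
a=cv2.resize(w["pixels"][:,:,::-1],(800,600),interpolation=cv2.INTER_CUBIC)
pts=[(41,-72,36),(41,-128,36),(40,-135,34),(80,-127,62),(80,57,62),(80,-72,36)]
for u in proj(w,j2w(J,pts)): cv2.drawMarker(a,tuple(int(x*k) for x in u),(0,255,0),cv2.MARKER_CROSS,10,1)
cv2.imwrite("pics/w8.png",a)
E
```

```text
14.1 cmd [0.6151 0.0898 0.0578] meas [0.6153 0.0909 0.0578] rotdiff [ 0.0016 -0.0007 -0.0052] 0.009 F [ 0.1 -0.1 -0.7] M [-0.24  0.04 -0.01]
0.9 ((257.5, 211.0), (112.0, 23.0), 90.0)
```

View pics/w8.png

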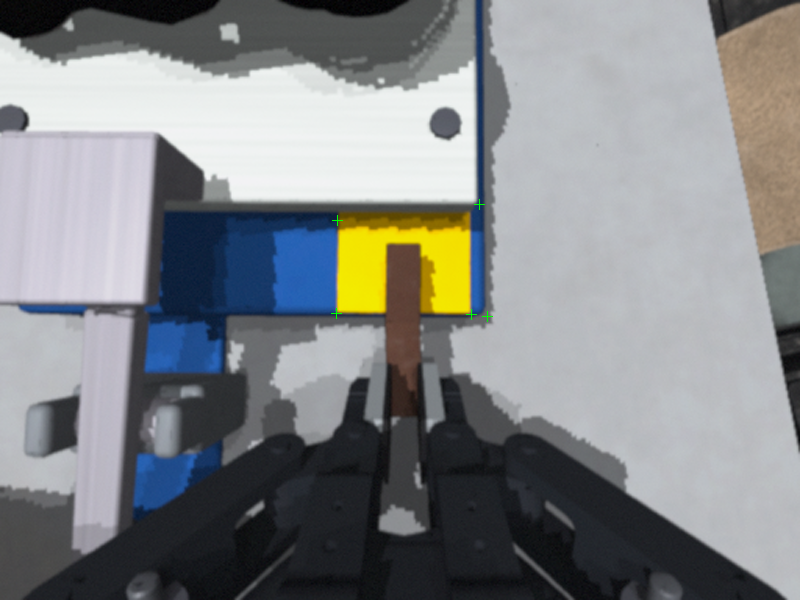

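The strip is held straight at columns 387–420, nose at row 243, in line with the yellow pad. The projected pad corners match the picture within a pixel or two. Now I lower, push in and release.

```bash
python3 - <<'E'
from plan import *
J=np.load("jig.npy"); Rf=Rtool(J[2],.4)
plan([(J2W((22,-100,46.0)),Rf),(J2W((60.5,-100,46.0)),Rf),(J2W((60.5,-100,44.2)),Rf)])
E
```

```text
[0.004, 0.0, 0.027, 0.0, 0.0, -0.0] rows>=0.3
[0.075, 0.0, 0.057, 0.0, 0.0, -0.0] rows>=0.8
[0.074, 0.0, 0.061, 0.0, 0.0, -0.0] rows>=0.0
```

Emit:
{"name": "servo_tool", "arguments": {"series": [[0.004,0,0.027,0,0,0,0],[0.004,0,0.027,0,0,0,0],[0.03,0,0.038,0,0,0,0],[0.055,0,0.048,0,0,0,0],[0.075,0,0.057,0,0,0,0],[0.075,0,0.057,0,0,0,0],[0.074,0,0.061,0,0,0,0],[0.074,0,0.061,0,0,0,0]]}}

```text
t: 15.0
ee_pos: [0.6221, 0.1362, 0.0442]
orientation: [[0.133, 0.989, 0.057], [0.912, -0.145, 0.384], [0.389, 0.0, -0.921]]
wrist_force: [-0.3, 1.2, 1.9]
width: 0.0092
```

```bash
python3 chk.py
```

```text
15.0 cmd [0.622  0.1352 0.0441] meas [0.6221 0.1362 0.0442] rotdiff [ 0.0011  0.0001 -0.0037] 0.0092 F [-0.3  1.2  1.9] M [ 0.16 -0.01 -0.  ]
```

Emit:
{"name": "servo_tool", "arguments": {"series": [[0,0,0,0,0,0,0.2],[0,0,0,0,0,0,0.35],[0,0,0,0,0,0,0.35],[0,0,-0.05,0,0,0,0.35],[0,0,-0.15,0,0,0,0.4],[0,0,-0.22,0,0,0,0.5],[0,0,-0.22,0,0,0,0.5],[0,0,-0.22,0,0,0,0.5]]}}

```text
t: 15.8
ee_pos: [0.6161, 0.0932, 0.146]
orientation: [[0.134, 0.989, 0.058], [0.912, -0.146, 0.384], [0.388, 0.002, -0.922]]
wrist_force: [-0.7, 0.1, -0.5]
width: 0.0425
```

```bash
python3 - <<'E'
from h import *
from plan import *
p,R=load();p=p+R@np.array([0,0,-.11]);json.dump({"p":p.tolist(),"R":R.tolist()},open("cmd.json","w"))
w=optics.get_image("wrist");k=1.5625;J=np.load("jig.npy")
hsv=cv2.cvtColor(w["pixels"],cv2.COLOR_RGB2HSV)
c,s=np.cos(J[2]),np.sin(J[2])
for x in outline_of("wrist","shim")[:2]:
    b=x["bbox"];print(x["confidence"],b)
    for v in(b[1],b[1]+b[3]):
        X=ray_z(w,(b[0]+b[2]/2,v),.044)-[J[0],J[1],0]; print("jig",(1000*np.array([c*X[0]+s*X[1],-s*X[0]+c*X[1]])).round(1))
cv2.imwrite("pics/w9.png",cv2.resize(w["pixels"][:,:,::-1],(800,600),interpolation=cv2.INTER_CUBIC))
plan([bar(96,.285,.216,110)])
plan([bar(96,.285,.216,0)])
E
python3 chk.py
```

```text
0.68 [248.4, 163.1, 18.1, 34.1]
jig [ 80.9 -99.5]
jig [ 49.  -99.6]
[-0.262, -0.253, -0.097, -0.036, -0.057, 0.102] rows>=3.8
[0.0, -0.0, 0.22, -0.0, 0.0, -0.0] rows>=2.2
15.9 cmd [0.4807 0.0026 0.0337] meas [0.6149 0.0939 0.1442] rotdiff [ 0.0747  0.1133 -0.207 ] 0.0428 F [0.6 0.2 0.4] M [-0.21  0.01 -0.02]
```

View pics/w9.png

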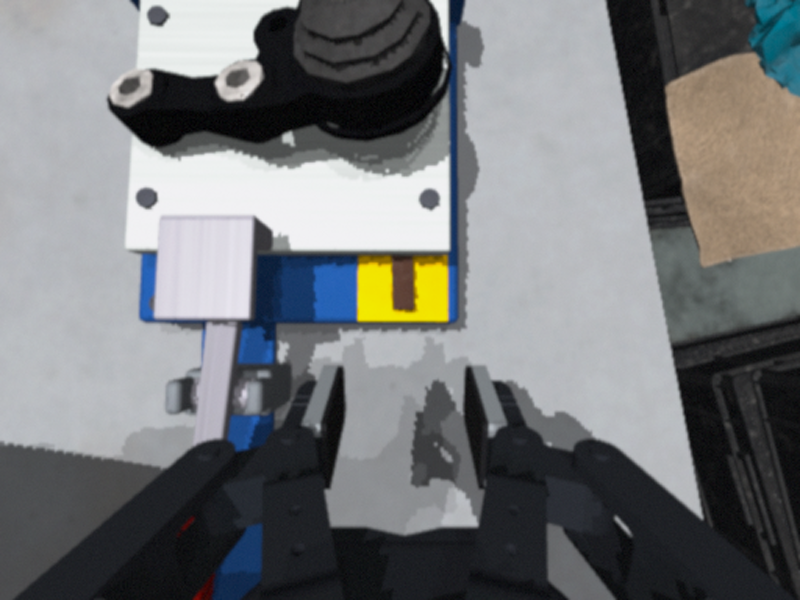

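The strip lies on the pad at (403,284), rear end at jig x 49 and centre about 81, with half of it out. Back to the bar.

Emit:
{"name": "servo_tool", "arguments": {"series": [[-0.262,-0.253,-0.097,-0.036,-0.057,0.102,0.6],[-0.262,-0.253,-0.097,-0.036,-0.057,0.102,0.6],[-0.262,-0.253,-0.097,-0.036,-0.057,0.102,0.6],[-0.262,-0.253,-0.097,-0.036,-0.057,0.102,0.6],[-0.262,-0.253,-0.097,-0.036,-0.057,0.102,0.6],[-0.262,-0.253,-0.097,-0.036,-0.057,0.102,0.6]]}}

```text
t: 16.5
ee_pos: [0.4698, -0.026, 0.1384]
orientation: [[0.341, 0.935, 0.098], [0.897, -0.355, 0.263], [0.28, -0.002, -0.96]]
wrist_force: [0.6, 0.7, 0.0]
width: 0.0511
```

```bash
python3 chk.py; python3 - <<'E'
from h import *
w=optics.get_image("wrist");o=get_obs();R=np.array(o["orientation"]);p=np.array(o["ee_pos"])
hsv=cv2.cvtColor(w["pixels"],cv2.COLOR_RGB2HSV);m=((hsv[...,0]<8)|(hsv[...,0]>172))&(hsv[...,1]>150)&(hsv[...,2]>70)
m=cv2.morphologyEx(m.astype(np.uint8),cv2.MORPH_CLOSE,np.ones((7,1)))
n,l,s,c=cv2.connectedComponentsWithStats(m)
i=1+np.argmax(s[1:,4]);print(s[i])
# points in tool frame on plane of grip top: 110-15.5 below the tcp
K=w["camera_matrix"];C=-w["R"].T@np.array(w["t"]).ravel()
for v in(s[i][1],s[i][1]+s[i][3]):
    row=[u for u in range(512) if l[min(max(v,s[i][1]+3),s[i][1]+s[i][3]-4),u]==i]
    d=R.T@(w["R"].T@np.linalg.inv(K)@[np.mean(row)+.5,v,1]);c0=R.T@(C-p); print((c0+d*(.0945-c0[2])/d[2]).round(4))
E
```

```text
16.5 cmd [0.4807 0.0026 0.0337] meas [ 0.4698 -0.026   0.1384] rotdiff [ 0.0019 -0.0004 -0.0018] 0.0511 F [0.6 0.7 0. ] M [-0.03 -0.   -0.  ]
[ 248  142   21   96 1832]
[ 0.0414 -0.0003  0.0945]
[-0.048   0.0001  0.0945]
```

Emit:
{"name": "servo_tool", "arguments": {"series": [[0,0,0.1,0,0,0,0.6],[0,0,0.19,0,0,0,0.6],[0,0,0.22,0,0,0,0.6],[0,0,0.22,0,0,0,0.3],[0,0,0.22,0,0,0,0],[0,0,0.22,0,0,0,0],[0,0,0.22,0,0,0,0],[0,0,0.22,0,0,0,0]], "newtons": 100}}

```text
t: 17.35
ee_pos: [0.4818, 0.003, 0.0343]
orientation: [[0.339, 0.935, 0.1], [0.898, -0.354, 0.262], [0.281, 0.001, -0.96]]
wrist_force: [4.4, 6.5, -11.0]
width: 0.0155
```

```bash
sed -i 's/^TX,TZ=.*/TX,TZ=3.3,6.5/' plan.py; python3 chk.py; python3 - <<'E'
from plan import *
plan([bar(97.5,.300,.216),bar(97.5,.316,.216)]+[bar(97.5,.316,.216-.036*i) for i in range(1,7)])
E
```

```text
17.35 cmd [0.4807 0.0026 0.0337] meas [0.4818 0.003  0.0343] rotdiff [-0.0002  0.0002 -0.0041] 0.0155 F [  4.4   6.5 -11. ] M [ 0.36 -0.36  0.24]
[0.001, -0.0, 0.003, -0.0, 0.008, -0.0] rows>=0.1
[0.0, -0.0, 0.006, -0.0, 0.016, -0.0] rows>=0.1
[0.0, 0.007, 0.006, 0.005, 0.016, -0.017] rows>=0.2
[0.001, 0.013, 0.006, 0.01, 0.016, -0.035] rows>=0.2
[0.001, 0.02, 0.006, 0.016, 0.016, -0.052] rows>=0.2
[0.002, 0.026, 0.007, 0.021, 0.016, -0.069] rows>=0.2
[0.003, 0.033, 0.007, 0.026, 0.016, -0.086] rows>=0.2
[0.004, 0.04, 0.007, 0.032, 0.016, -0.103] rows>=0.2
```

Emit:
{"name": "servo_tool", "arguments": {"series": [[0.001,0,0.003,0,0.008,0,0],[0,0,0.006,0,0.016,0,0],[0,0,0.006,0,0.016,0,0],[0,0,0.006,0,0.016,0,0]]}}

```text
t: 17.75
ee_pos: [0.482, 0.0034, 0.0316]
orientation: [[0.336, 0.935, 0.111], [0.889, -0.354, 0.291], [0.311, 0.001, -0.95]]
wrist_force: [-0.6, 0.7, 5.0]
width: 0.0156
```

```bash
python3 - <<'E'
from plan import *
json.dump(dict(zip("pR",[x.tolist() for x in bar(97.5,.316,.216)])),open("cmd.json","w"))
E
python3 chk.py
python3 - <<'E'
from plan import *
plan([bar(97.5,.318,.216-.036*i) for i in range(1,7)])
E
```

```text
17.75 cmd [0.4811 0.0036 0.0308] meas [0.482  0.0034 0.0316] rotdiff [ 0.0002  0.0003 -0.0033] 0.0156 F [-0.6  0.7  5. ] M [0.17 0.3  0.38]
[0.0, 0.007, 0.0, 0.006, 0.001, -0.017] rows>=0.2
[0.0, 0.013, 0.001, 0.011, 0.001, -0.034] rows>=0.2
[0.001, 0.02, 0.001, 0.017, 0.001, -0.051] rows>=0.2
[0.002, 0.027, 0.001, 0.022, 0.001, -0.068] rows>=0.2
[0.003, 0.033, 0.001, 0.028, 0.001, -0.086] rows>=0.3
[0.004, 0.04, 0.002, 0.034, 0.001, -0.103] rows>=0.2
```

Emit:
{"name": "servo_tool", "arguments": {"series": [[0,0.007,0,0.006,0.001,-0.017,0],[0,0.013,0.001,0.011,0.001,-0.034,0],[0.001,0.02,0.001,0.017,0.001,-0.051,0],[0.002,0.027,0.001,0.022,0.001,-0.068,0]]}}

```text
t: 18.15
ee_pos: [0.4956, -0.0008, 0.0306]
orientation: [[0.204, 0.977, 0.069], [0.928, -0.215, 0.305], [0.312, 0.002, -0.95]]
wrist_force: [-0.7, -4.0, 4.1]
width: 0.0153
```

Emit:
{"name": "servo_tool", "arguments": {"series": [[0.001,0.006,0,0.006,0,-0.018,0],[0.002,0.013,0.001,0.012,0,-0.035,0],[0.002,0.013,0.001,0.012,0,-0.035,0]]}}

```text
t: 18.45
ee_pos: [0.5035, -0.002, 0.0304]
orientation: [[0.134, 0.99, 0.047], [0.941, -0.142, 0.307], [0.311, 0.003, -0.95]]
wrist_force: [1.2, -8.0, 3.4]
width: 0.0155
```

```bash
python3 chk.py
python3 - <<'E'
from plan import *
a=[bar(97.5,.318-.04*i,0) for i in range(1,11)]
o=get_obs();R=np.array(o["orientation"])
json.dump({"p":bar(97.5,.318,0)[0].tolist(),"R":R.tolist()},open("cmd.json","w"))
plan(a)
E
```

```text
18.45 cmd [ 0.5005 -0.0015  0.0304] meas [ 0.5035 -0.002   0.0304] rotdiff [-0.0015 -0.0019 -0.0067] 0.0155 F [ 1.2 -8.   3.4] M [-1.14 -0.41 -0.29]
[0.001, 0.0, -0.008, 0.001, -0.019, 0.004] rows>=0.3
[0.002, 0.0, -0.015, 0.001, -0.039, 0.004] rows>=0.3
[0.004, 0.0, -0.022, 0.001, -0.059, 0.004] rows>=0.3
[0.005, 0.0, -0.03, 0.001, -0.079, 0.004] rows>=0.3
[0.007, 0.0, -0.037, 0.001, -0.099, 0.004] rows>=0.3
[0.01, 0.0, -0.044, 0.001, -0.119, 0.004] rows>=0.3
[0.012, 0.0, -0.051, 0.001, -0.139, 0.004] rows>=0.3
[0.015, 0.0, -0.058, 0.001, -0.159, 0.004] rows>=0.3
[0.019, 0.0, -0.065, 0.001, -0.179, 0.004] rows>=0.3
[0.022, 0.0, -0.072, 0.001, -0.199, 0.004] rows>=0.3
```

Emit:
{"name": "servo_tool", "arguments": {"series": [[0.001,0,-0.008,0.001,-0.019,0.004,0],[0.002,0,-0.015,0.001,-0.039,0.004,0],[0.004,0,-0.022,0.001,-0.059,0.004,0],[0.005,0,-0.03,0.001,-0.079,0.004,0],[0.007,0,-0.037,0.001,-0.099,0.004,0],[0.01,0,-0.044,0.001,-0.119,0.004,0],[0.012,0,-0.051,0.001,-0.139,0.004,0],[0.015,0,-0.058,0.001,-0.159,0.004,0],[0.019,0,-0.065,0.001,-0.179,0.004,0],[0.019,0,-0.065,0.001,-0.179,0.004,0]]}}

```text
t: 19.45
ee_pos: [0.5018, -0.001, 0.0644]
orientation: [[0.149, 0.989, -0.009], [0.988, -0.149, -0.04], [-0.041, -0.003, -0.999]]
wrist_force: [1.4, -1.6, 1.0]
width: 0.0152
```

```bash
python3 chk.py
python3 - <<'E'
from plan import *
o=get_obs();R=np.array(o["orientation"]);p=np.array(o["ee_pos"])
json.dump({"p":p.tolist(),"R":R.tolist()},open("cmd.json","w"))
J=np.load("jig.npy");d=np.array([np.cos(J[2]),np.sin(J[2]),0])
# now th=-.042, lift 2mm, withdraw 60 mm, then up
R1=Rtool(J[2],-.05)
plan([(p+[0,0,.003],R1),(p-d*.065+[0,0,.006],R1),(p-d*.08+[0,0,.08],Rtool(J[2]))])
E
```

```text
19.45 cmd [ 0.5001 -0.0022  0.0682] meas [ 0.5018 -0.001   0.0644] rotdiff [ 0.0032  0.041  -0.0008] 0.0152 F [ 1.4 -1.6  1. ] M [ 0.03 -0.18 -0.07]
[-0.0, -0.0, -0.006, -0.001, -0.005, -0.0] rows>=0.1
[-0.13, -0.0, -0.007, -0.001, -0.005, -0.0] rows>=1.3
[-0.166, -0.0, -0.153, -0.001, 0.02, -0.0] rows>=1.5
```

Emit:
{"name": "servo_tool", "arguments": {"series": [[0,0,-0.004,0,-0.005,0,0],[0,0,-0.006,0,-0.005,0,0],[-0.04,0,-0.006,0,-0.005,0,0],[-0.09,0,-0.007,0,-0.005,0,0],[-0.13,0,-0.007,0,-0.005,0,0],[-0.13,0,-0.007,0,-0.005,0,0],[-0.166,0,-0.08,0,0.01,0,0],[-0.166,0,-0.153,0,0.02,0,0],[-0.166,0,-0.153,0,0.02,0,0]]}}

```text
t: 20.35
ee_pos: [0.4917, -0.0813, 0.1476]
orientation: [[0.153, 0.988, 0.003], [0.988, -0.153, 0.001], [0.001, 0.003, -1.0]]
wrist_force: [0.8, 0.4, -2.5]
width: 0.0154
```

```bash
python3 chk.py
python3 - <<'E'
from plan import *
o=get_obs();R=np.array(o["orientation"]);p=np.array(o["ee_pos"])
json.dump({"p":p.tolist(),"R":R.tolist()},open("cmd.json","w"))
plan([((.489,-.306,.13),Rtool(.105))])
plan([((.489,-.306,.0085),Rtool(.105))])
E
python3 - <<'E'
from h import *
w=optics.get_image("wrist");J=np.load("jig.npy");c,s=np.cos(J[2]),np.sin(J[2])
for x in outline_of("wrist","shim")[:1]:
    b=x["bbox"];print(x["confidence"],b)
    for v in(b[1],b[1]+b[3]):
        X=ray_z(w,(b[0]+b[2]/2,v),.044)-[J[0],J[1],0]; print("jig",(1000*np.array([c*X[0]+s*X[1],-s*X[0]+c*X[1]])).round(1))
E
```

```text
20.35 cmd [ 0.4902 -0.0799  0.1443] meas [ 0.4917 -0.0813  0.1476] rotdiff [-0.0036  0.0021  0.0042] 0.0154 F [ 0.8  0.4 -2.5] M [-0.07 -0.06  0.01]
[-0.445, 0.063, 0.035, 0.001, -0.001, 0.656] rows>=8.8
[0.0, 0.0, 0.243, -0.0, -0.0, 0.0] rows>=2.4
```

Emit:
{"name": "servo_tool", "arguments": {"series": [[-0.08,0.01,0.01,0,0,0.15,0],[-0.445,0.063,0.035,0,0,0.656,0],[-0.445,0.063,0.035,0,0,0.656,0],[-0.445,0.063,0.035,0,0,0.656,0],[-0.445,0.063,0.035,0,0,0.656,0],[-0.445,0.063,0.035,0,0,0.656,0],[-0.445,0.063,0.035,0,0,0.656,0],[-0.445,0.063,0.035,0,0,0.656,0],[-0.445,0.063,0.035,0,0,0.656,0],[-0.445,0.063,0.035,0,0,0.656,0]]}}

```text
t: 21.45
ee_pos: [0.4854, -0.304, 0.124]
orientation: [[0.994, 0.105, -0.007], [0.105, -0.994, 0.003], [-0.007, -0.004, -1.0]]
wrist_force: [0.2, -0.4, -3.0]
width: 0.0155
```

Emit:
{"name": "servo_tool", "arguments": {"series": [[0,0,0,0,0,0,0],[0,0,0,0,0,0,0]]}}

```text
t: 21.65
ee_pos: [0.4861, -0.3047, 0.1254]
orientation: [[0.994, 0.109, -0.005], [0.109, -0.994, 0.002], [-0.005, -0.002, -1.0]]
wrist_force: [-0.2, 0.3, -3.0]
width: 0.0153
```

```bash
python3 - <<'E'
from plan import *
o=get_obs();R=np.array(o["orientation"]);p=np.array(o["ee_pos"]);print(p,R.round(3).tolist())
json.dump({"p":p.tolist(),"R":R.tolist()},open("cmd.json","w"))
yw=np.arctan2(R[1,0],R[0,0])
plan([((*p[:2],.03),Rtool(yw)),((*p[:2],.0075),Rtool(yw))])
E
```

```text
[ 0.48610281 -0.30473573  0.12538105] [[0.994, 0.109, -0.005], [0.109, -0.994, 0.002], [-0.005, -0.002, -1.0]]
[0.001, 0.0, 0.191, -0.001, 0.002, -0.0] rows>=1.9
[0.001, 0.0, 0.236, -0.001, 0.002, -0.0] rows>=0.4
```

Emit:
{"name": "servo_tool", "arguments": {"series": [[0.001,0,0.1,-0.001,0.002,0,0],[0.001,0,0.191,-0.001,0.002,0,0],[0.001,0,0.215,-0.001,0.002,0,0],[0.001,0,0.228,-0.001,0.002,0,0],[0.001,0,0.235,-0.001,0.002,0,0],[0.001,0,0.235,-0.001,0.002,0,0]]}}

```text
t: 22.25
ee_pos: [0.4875, -0.3057, 0.01]
orientation: [[0.994, 0.107, 0.002], [0.107, -0.994, -0.002], [0.002, 0.002, -1.0]]
wrist_force: [0.7, 0.3, -3.5]
width: 0.0149
```

Emit:
{"name": "servo_tool", "arguments": {"series": [[0,0,0.003,0,0,0,0],[0,0,0.006,0,0,0,0],[0,0,0.006,0,0,0,0]]}}

```text
t: 22.55
ee_pos: [0.4875, -0.3057, 0.0076]
orientation: [[0.994, 0.106, 0.003], [0.106, -0.994, -0.002], [0.002, 0.002, -1.0]]
wrist_force: [-1.7, 1.5, 8.9]
width: 0.0153
```

Contact with the table; I release, rise and check.

Emit:
{"name": "servo_tool", "arguments": {"series": [[0,0,0,0,0,0,0.3],[0,0,0,0,0,0,0.7],[0,0,0,0,0,0,0.7],[0,0,-0.1,0,0,0,0.8],[0,0,-0.2,0,0,0,0.8],[0,0,-0.3,0,0,0,0.8],[0,0,-0.4,0,0,0,0.8],[0,0,-0.4,0,0,0,0.8]]}}

```text
t: 23.35
ee_pos: [0.4899, -0.3071, 0.2131]
orientation: [[0.994, 0.106, 0.011], [0.106, -0.994, -0.007], [0.01, 0.008, -1.0]]
wrist_force: [0.9, 0.1, 0.1]
width: 0.0683
```

```bash
python3 - <<'E'
from h import *
J=np.load("jig.npy");c,s=np.cos(J[2]),np.sin(J[2])
o=get_obs();print(o["t"],np.round(o["ee_pos"],3))
t=optics.get_image("top");sd=optics.get_image("side")
u=proj(t,j2w(J,[[60,-60,40]]))[0].astype(int); us=proj(sd,j2w(J,[[60,-60,40]]))[0].astype(int)
a=cv2.resize(t["pixels"][u[1]-90:u[1]+90,u[0]-100:u[0]+200,::-1],(750,450) ,interpolation=cv2.INTER_CUBIC)
cv2.imwrite("pics/top10.png",a)
for n in["shim","bar"]:
  for cam,im in(("top",t),):
    for x in boxes_of(cam,n)[:2]: print(n,cam,np.round(x["bbox"]),round(x["confidence"],2))
E
```

```text
23.35 [ 0.49  -0.307  0.213]
shim top [116. 211.  20.  42.] 0.73
bar top [392. 171.  16.  74.] 0.86
bar top [113. 211.  24.  40.] 0.63
```

View pics/top10.png

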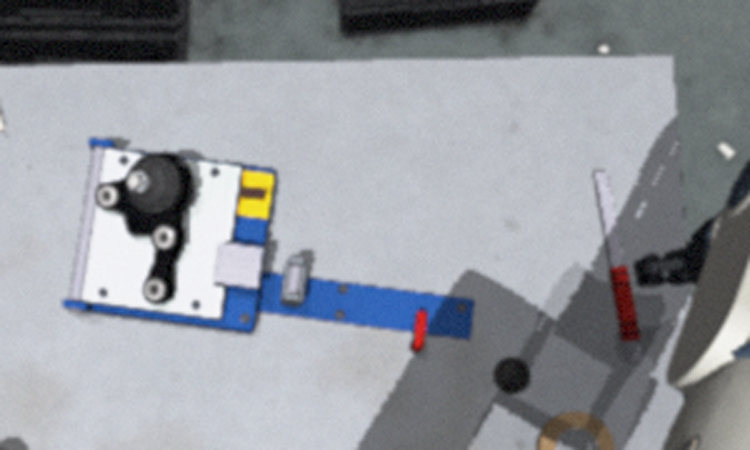

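The strip sits on the pad, half out at (254,193), under the lowered plate. The bar lies on the table, tip (600,172) and grip (625,300), clear of the jig. The boot is undisturbed at (512,376).

```bash
python3 -c "
from rig import ticket
print(ticket.hand_in())"
```

```text
the job is handed in; nothing more can be done
None
```

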